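# Seat the drill plate on its hidden pin and hold it down

### The arm

A 7-joint arm with a two-finger parallel gripper is mounted at the origin on the work surface. World frame = base frame: x ahead of the robot, y to its left, z up, the work surface at z = 0. Lengths are in m, angles in rad, forces in N, time in s.
With the tool pointing down it reaches from about 0.35 to 0.9 m from the base axis. Payload 8.1 kg.
Tool frame: the origin (TCP) lies between the finger pads; the fingertips stand 25 mm ahead of it and the grasp point (between the pads) lies 6 mm ahead of it; z points along the fingers, y is the direction in which the jaws open and shut (so a half turn about z gives the same grasp; the last joint's range is limited). The gripper opens to 92 mm and grips with 3 to 60 N. Pads are 19 mm wide; open, the fingers measure 130 mm over their backs; the gripper's body (75 mm by 190 mm) begins 47 mm behind the grasp point.
Start: joints at [1.191, 0.434, 0.025, 1.573, -0.012, 1.134, -0.075], TCP at [0.171, -0.601, 0.252] pointing down, gripper open.
Joint ranges: [-2.62, 2.62], [-0.44, 2.09], [-1.27, 1.32], [0.08, 2.57], [-1.32, 4.46], [0.12, 2], [-2.74, 2.74]. Speed limits (rad/s): [2.22, 2.22, 3.01, 3.01, 3.14, 3.14, 3.14].

### API

Orientations are given as a rotation vector (axis times angle).
In Python, from cell import * gives the robot as it stands.
- The arm moves only by the shell command python3 -m jog 'ROWS' [FORCE]. ROWS is JSON, one flat list of numbers, 5 for each row, row after row: the finger opening in mm, from 0 to 91.8, then the shift along the tool's x, y, z in units of 40 mm (1.0 is 40 mm), then the turn about the tool's z in units of 6 degrees (1.0 is 6 degrees). A call has 1 to 20 rows; each row shifts and turns the pose as measured when the row begins, along the tool's axes as they then stand; what a row does not reach is not made up. A row lasts 1/12 s, in which the tool goes at most 41.7 mm and 7.16 degrees, less where a joint would pass 70% of its speed; a pose out of reach is approached as far as the arm can. A call is refused whole if a number of a shift passes 1 or a number of a turn 1, either way. A call with a gripper value outside its range is refused whole. The fingers move at their own pace and stop on an object; FORCE is the grip in N (left out, the last holds). Time passes only in rows, so rows that do not move let the fingers close. It gives the time, the measured TCP pose, the force and the opening at its end, in the units of the state.
- observe(): the state, without advancing time (a new reading comes with each control period).
- get_image(name): name is "side" or "top"; returns the picture (400x640x3 uint8, red, green, blue); there is no depth.
- camera_params(name): a dict with "intrinsics" (3x3 intrinsics, pixels), "xyz" and "orientation" of the camera in the world. Camera axes: x right, y down, z forward; pixel columns grow to the right and rows downward; lengths in m; the calibration is good to about 2 mm. A picture is of the moment at which its call begins. camera_params takes no time and is no camera call.
- sign_off(): hands the job in, once; it reports no verdict.
The state is a dict: "clock": time; "joints": joint angles; "dq": joint speeds; "joint_efforts": joint torques, N m; "position": TCP position; "ee_rot": TCP orientation; "force": force on the tool from outside, world axes, zero at the start; "ft_torque": the same for the moment, N m; "width": opening from 0.0 (shut) to 1.0 (fully open).
Only numpy, scipy, OpenCV 4.12 (cv2) and the standard library are available. Lean on these libraries where they do the work, as an engineer would, in place of code of your own. Each camera call takes 0.05 s, during which the arm holds its last target. There are 200 camera calls.

### The job

Take the aluminium drill plate by its red sprung knob, lay it gently on the blue drilling nest, square with it, and slide it along the nest until the hidden locating pin enters the hole under the plate and the plate drops flat on the bed. Then press the red knob at least half-way down, but not to its stop, and finish while still holding it down like that, ready for drilling. Never force or ram the plate against nest or pin, and do not disturb the spare plate with the black knob or the other things on the bench.

Things in the scene. Friction and masses are not known exactly. Their poses are not given: they have to be found in the camera images.
- plate_mid (a point): Middle of the slab of the drill plate (the one to use): bright aluminium, 100 mm (its x) x 64 mm (its y) x 18 mm thick, z up, about 0.36 kg with knob; this point is 9 mm above its underside. Underneath, at the slab's centre straight below the knob, is a blind round hole 16 mm wide (1 mm chamfer), 14 mm deep, not seen from above. A 20 mm wide steel bush stands 8 mm above the slab under the knob.
- knob_grip (a point): Centre of the drill plate's red grip block: 44 mm along the plate's x, 22 mm along its y (grip across these 22 mm), 30 mm tall; when up, this centre is 59 mm above the plate's underside. The block rides on a vertical spring: it can be pushed straight down 16 mm towards the plate, and the plate hangs from it when lifted. Axes as the plate's.
- knob (a joint): How far the red knob is pushed down towards the plate: 0 = up (sprung), 0.008 = half-way, 0.016 = at its stop. The spring pushes with about 2.4 N at 0, plus 0.8 N per mm (9 N half-way, 15 N at the stop).
- nest: Drilling nest, fixed to the bench: blue block 150 mm (its x) x 100 mm (its y) x 30 mm tall, bright steel bed on top, a low bolt ear (16 mm tall) at each x end; origin at the centre of its underside, z up. 'Square' means the plate's x along the nest's x, either way round. Plate flat on the bed: its underside at z = 30 mm; riding on top of the pin: 42 mm.
- bed (a point): Centre of the nest's bed surface, axes as the nest's. A steel locating pin, 12 mm wide and 12 mm high (its top 3 mm taper to 8 mm wide), stands upright on the bed's centre line (y = 0), clamped in the dark slot anywhere from x = -18 mm to +18 mm of this point; its place is not reported, and the plate hides it once it is above.
- spare_mid (a point): Middle of the slab of the spare plate (leave alone): same shape as the drill plate but dark steel with a black knob; this point lies 9 mm above its underside.
- wrench: Bystander, leave alone: open-ended steel wrench lying along its own x; origin at its underside.
- screwdriver: Bystander, leave alone: screwdriver lying along its own x, handle to -x; origin at its underside.
- hammer: Bystander, leave alone: hammer lying along its own x, handle to -x; origin at its underside.
- flange: Bystander, leave alone: flat steel ring, 64 mm outside, 28 mm bore, 14 mm thick; origin at its underside.
- oil: Bystander, leave alone: white plastic oil bottle with a red cap, 60 mm across, 120 mm tall; origin at its underside.
- carton: Bystander, leave alone: closed cardboard carton 120 x 90 x 70 mm; origin at its underside.

How it is judged:
By the outcome, as a careful person would: the job done as asked, in the order asked, and still so for the second after the job is handed in, while the arm keeps its last pose, push and grip.
It also fails if it takes over 51 s, if anything falls off the work surface, if the arm or the gripper's body presses on something with over 40 N, if the wrist force passes 120 N, or if a joint passes its speed limit or range.

## Working session

There is one attempt and no reset: what is moved stays moved. The work goes in short steps, Python scripts to look and compute and a shell command to move; the robot and the scene stay as the last step left them, time stands still between calls to the robot, and variables do not carry over. Pictures are saved under pics/ and viewed, about 8 in all and at most 12, crops included, and the job is handed in when it is done.

```bash
ls; mkdir -p pics; python3 - <<'E'
from cell import *
import cv2
for n in("side","top"):
    p=camera_params(n);print(n,p)
    cv2.imwrite(f"pics/{n}0.png",get_image(n)[:,:,::-1])
print(observe())
E
```

```text
pics
side {'intrinsics': array([[441.37419964,   0.        , 316.86756061],
       [  0.        , 441.37419964, 200.14232561],
       [  0.        ,   0.        ,   1.        ]]), 'xyz': array([-0.44237045,  0.6756092 ,  0.84883942]), 'orientation': array([-1.15669784,  2.14268761, -1.14531045])}
top {'intrinsics': array([[380.12654257,   0.        , 320.80625496],
       [  0.        , 380.12654257, 198.14781925],
       [  0.        ,   0.        ,   1.        ]]), 'xyz': array([0.46574368, 0.01261726, 1.18420275]), 'orientation': array([-2.14971571,  2.18345348, -0.06547533])}
{'clock': 0.1, 'joints': array([ 1.19138647,  0.43517627,  0.02498718,  1.57398011, -0.01162964,
        1.13397918, -0.07508488]), 'dq': array([ 2.52670904e-03, -1.18235794e-03,  1.69914123e-05, -3.63956624e-03,
       -8.16369901e-04,  8.74847832e-04, -6.12655716e-04]), 'joint_efforts': array([ 3.99093755e-03, -6.69130969e+01,  9.88343954e-01, -3.15147293e+01,
       -6.05460140e-02,  3.75000620e-02,  4.63686058e-05]), 'position': array([ 0.17064954, -0.60083095,  0.25101935]), 'ee_rot': array([-3.11021532e+00, -4.33113963e-01,  4.68258898e-04]), 'force': array([-0.29289264, -0.94426263,  0.18948271]), 'ft_torque': array([-0.01820908,  0.0278447 ,  0.04909621]), 'width': 1.0026437052110038}
```

View pics/top0.png

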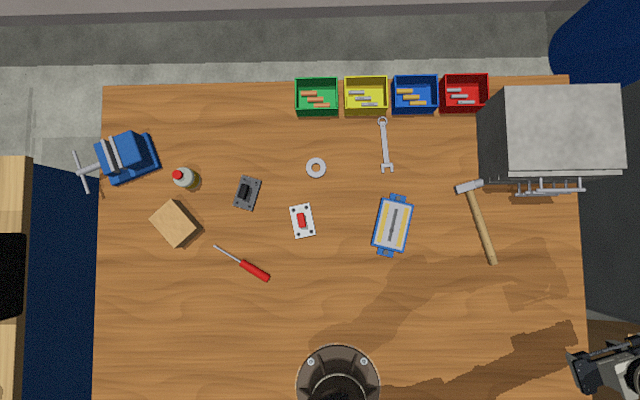

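View pics/side0.png

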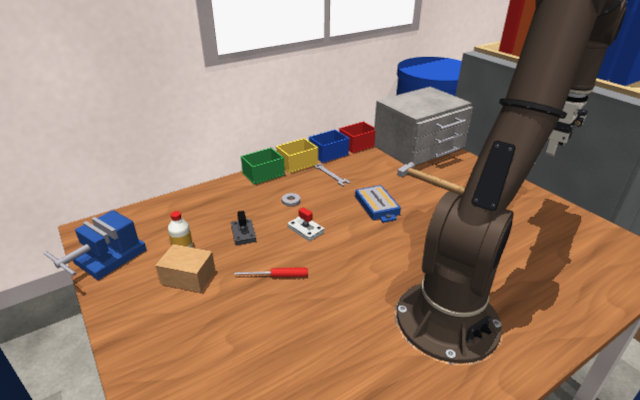

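The top view shows the drill plate with its red knob at about (302,220), the nest at (392,225) and the spare plate at (247,192). The side view shows the plate at (306,226) and the nest at (378,203). Next I measure.

```bash
cat > h.py <<'E'
from cell import *
import cv2, numpy as np
from scipy.spatial.transform import Rotation as R
def cast(n,uv,z):
    p=camera_params(n);Rm=R.from_rotvec(p["orientation"]).as_matrix()
    uv=np.atleast_2d(uv).astype(float)
    d=np.c_[uv,np.ones(len(uv))]@np.linalg.inv(p["intrinsics"]).T@Rm.T
    return p["xyz"]+d*((z-p["xyz"][2])/d[:,2])[:,None]
def proj(n,X):
    p=camera_params(n);Rm=R.from_rotvec(p["orientation"]).as_matrix()
    c=(np.atleast_2d(X)-p["xyz"])@Rm@p["intrinsics"].T
    return c[:,:2]/c[:,2:]
def masks(n,im):
    h=cv2.cvtColor(im,cv2.COLOR_RGB2HSV).astype(int);H,S,V=h[...,0],h[...,1],h[...,2]
    return {"red":((H<6)|(H>174))&(S>150)&(V>90),"blue":(H>100)&(H<125)&(S>110)&(V>60),"white":(S<60)&(V>150)}
def blob(m,box):
    x0,y0,x1,y1=box;k=np.zeros(m.shape,np.uint8);k[y0:y1,x0:x1]=m[y0:y1,x0:x1]
    c,_=cv2.findContours(k,cv2.RETR_EXTERNAL,cv2.CHAIN_APPROX_NONE)
    c=max(c,key=cv2.contourArea);f=np.zeros_like(k);cv2.drawContours(f,[c],-1,1,-1)
    ys,xs=np.nonzero(f);return np.c_[xs,ys]
def rect(n,px,z):
    W=cast(n,px,z)[:,:2];r=cv2.minAreaRect((W*1000).astype(np.float32))
    d=W-W.mean(0);w,v=np.linalg.eigh(d.T@d);a=np.degrees(np.arctan2(v[1,1],v[0,1]))%180
    return "centroid",W.mean(0).round(4),"pca deg",round(a,1),"rect",np.round(r[0],1),np.round(r[1],1),round(r[2],1)
E
python3 - <<'E'
from h import *
T=get_image("top");S=get_image("side");mt=masks("top",T);ms=masks("side",S)
print("red top",rect("top",blob(mt["red"],(285,200,320,240)),.074))
print("red side px",blob(ms["red"],(285,195,330,225)).mean(0))
m=mt["white"]|mt["red"]
print("plate",rect("top",blob(m,(280,195,325,245)),.018))
print("nest blue",rect("top",blob(mt["blue"]|mt["white"],(360,185,425,265)),.03))
print("bed",rect("top",blob(mt["white"],(372,198,413,252)),.03))
# two-view triangulation of red
a=blob(mt["red"],(285,200,320,240)).mean(0);b=blob(ms["red"],(285,195,330,225)).mean(0)
P=[]
for n,uv in(("top",a),("side",b)):
    p0=cast(n,uv,.2)[0];p1=cast(n,uv,0)[0];d=(p1-p0)/np.linalg.norm(p1-p0);P.append((p0,d))
A=sum(np.eye(3)-np.outer(d,d) for _,d in P);c=sum((np.eye(3)-np.outer(d,d))@p for p,d in P)
print("red tri",np.linalg.solve(A,c).round(4))
z=np.hstack([cv2.resize(T[190:260,360:425][:,:,::-1],(390,420),interpolation=cv2.INTER_CUBIC),cv2.resize(S[180:225,350:405][:,:,::-1],(405,420),interpolation=cv2.INTER_CUBIC)])
cv2.imwrite("pics/z.png",z)
E
```

```text
red top ('centroid', array([0.4975, 0.0972]), 'pca deg', np.float64(12.7), 'rect', array([497.6,  97.1]), array([41.2, 19.5]), 10.8)
red side px [305.12030075 213.98496241]
plate ('centroid', array([0.4974, 0.0992]), 'pca deg', np.float64(11.0), 'rect', array([497.9,  98.6]), array([101.8,  65.4]), 11.2)
nest blue ('centroid', array([ 0.4793, -0.1733]), 'pca deg', np.float64(165.4), 'rect', array([ 479.3, -173.4]), array([ 99.2, 188.5]), 75.5)
bed ('centroid', array([ 0.48  , -0.1745]), 'pca deg', np.float64(165.4), 'rect', array([ 480.3, -174.4]), array([ 86.2, 137.1]), 75.3)
red tri [0.4984 0.099  0.0601]
```

View pics/z.png

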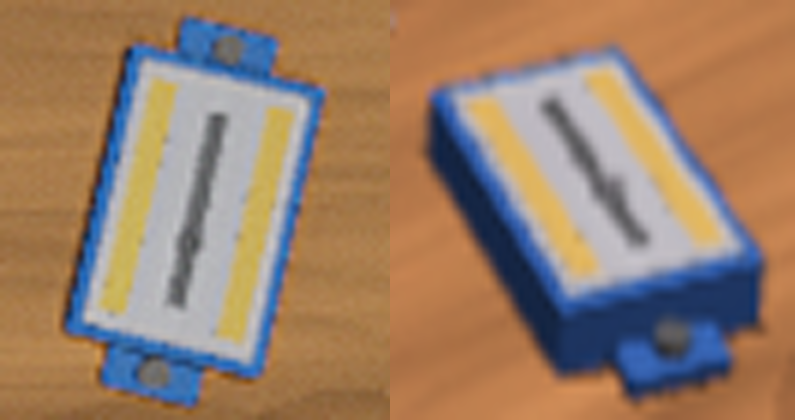

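The bed and the slot are clear. The nest sits at about (0.480,-0.174) with its x axis at -14.6°. The plate is at (0.498,0.0985), turned 11°, with sizes that match (101.8×65.4 mm). A bump near crop pixels (195,245) in the top view and (615,185) in the side view may be the pin.

```bash
cat >> h.py <<'E'
def pose():
    o=observe();M=R.from_rotvec(o["ee_rot"]).as_matrix();return o,M,np.degrees(np.arctan2(M[1,0],M[0,0]))
def go(x,y,z,yaw):
    o,M,a=pose();d=M.T@(np.array([x,y,z])-o["position"])/.04
    print("units xyz",d.round(2),"turn",round(-(yaw-a)/6,2),"yaw",round(a,2),"tilt z",M[:,2].round(3))
E
python3 - <<'E'
from h import *
c=np.array([.4797,-.174]);a=np.radians(-14.6);ax=np.array([[np.cos(a),np.sin(a)],[-np.sin(a),np.cos(a)]])
for n,uv,z in(("top",(392.5,230.8),.038),("side",(380.6,199.3),.036)):
    print(n,"pin nest xy mm",(ax@(cast(n,uv,z)[0,:2]-c)*1000).round(1))
go(.498,.0985,.2,11)
E
```

```text
top pin nest xy mm [-17.7  -4.1]
side pin nest xy mm [-18.3  -2.8]
units xyz [ 12.65 -14.58   1.29] turn 0.81 yaw 15.86 tilt z [-0.     0.001 -1.   ]
```

```bash
python3 -m jog '[60,0.3,-0.35,0.05,0, 60,0.6,-0.7,0.1,0, 60,0.6,-0.7,0.1,0, 60,0.6,-0.7,0.1,0, 60,0.6,-0.7,0.1,0, 60,0.6,-0.7,0.1,0, 60,0.6,-0.7,0.1,0, 60,0.6,-0.7,0.1,0, 60,0.6,-0.7,0.1,0, 60,0.6,-0.7,0,0, 60,0.6,-0.7,0,0, 60,0.6,-0.7,0,0, 60,0.6,-0.7,0,0, 60,0.6,-0.7,0,0, 60,0.6,-0.7,0,0, 60,0.6,-0.7,0,0, 60,0.6,-0.7,0,0, 60,0.6,-0.7,0,0, 60,0.6,-0.7,0,0, 60,0.6,-0.7,0,0]' 30 
python3 - <<'E'
from h import *
go(.498,.0985,.2,11)
# slot in top image
T=get_image("top");c=np.array([.4797,-.174]);a=np.radians(-14.6);ax=np.array([[np.cos(a),np.sin(a)],[-np.sin(a),np.cos(a)]])
g=cv2.cvtColor(T,cv2.COLOR_RGB2GRAY)
ys,xs=np.nonzero((g<130)[205:246,380:405]);px=np.c_[xs+380,ys+205]
W=(cast("top",px,.03)[:,:2]-c)@ax.T*1000
k=abs(W[:,1])<12;W=W[k];print(W.mean(0),W.min(0),W.max(0))
for lo in range(-60,60,10):
    s=W[(W[:,0]>=lo)&(W[:,0]<lo+10)]
    if len(s):print(lo,s[:,1].mean().round(1),len(s))
E
```

```text
clock: 1.87
position: [0.4796, 0.0726, 0.2119]
ee_rot: [3.109, 0.406, -0.002]
force: [0.2, -0.3, 0.7]
width: 0.656
units xyz [ 0.61 -0.51  0.29] turn 0.64 yaw 14.86 tilt z [-0.001 -0.006 -1.   ]
[ 2.33831294 -1.14752245] [-46.81552771  -5.02154953] [49.85687845  3.10611225]
-50 -1.5 7
-40 -0.7 7
-30 -1.0 6
-20 -0.3 10
-10 -2.1 9
0 -1.2 8
10 -1.1 6
20 -0.9 8
30 -1.3 10
40 -1.4 9
```

```bash
python3 -m jog '[60,0.3,-0.25,0.15,0.3, 60,0.3,-0.25,0.15,0.3, 60,0,0,0,0, 60,0,0,0,0]' 
python3 - <<'E'
from h import *
go(.498,.0985,.066,11)
E
```

```text
clock: 2.25
position: [0.5017, 0.1122, 0.1997]
ee_rot: [-3.123, -0.329, -0.004]
force: [0.6, -0.5, 0.4]
width: 0.652
units xyz [-0.17  0.32  3.34] turn 0.17 yaw 12.02 tilt z [ 0.002  0.001 -1.   ]
```

```bash
python3 -m jog '[60,-0.15,0.3,0.3,0.2, 60,0,0,0.6,0, 60,0,0,0.6,0, 60,0,0,0.3,0, 60,0,0,0,0, 60,0,0,0,0]' 
python3 - <<'E'
from h import *
go(.498,.0985,.066,11)
for n in("top","side"):
    cv2.imwrite(f"pics/{n}1.png",get_image(n)[:,:,::-1])
a=cv2.imread("pics/side1.png")[150:270,250:370];b=cv2.imread("pics/top1.png")[160:280,240:360]
cv2.imwrite("pics/g1.png",np.hstack([cv2.resize(i,(400,400),interpolation=cv2.INTER_CUBIC) for i in(a,b)]))
E
```

```text
clock: 2.75
position: [0.4971, 0.0923, 0.1275]
ee_rot: [3.126, 0.294, 0.006]
force: [0.1, -0.0, -0.1]
width: 0.655
units xyz [ 0.04 -0.15  1.54] turn -0.04 yaw 10.74 tilt z [ 0.004 -0.001 -1.   ]
```

View pics/g1.png

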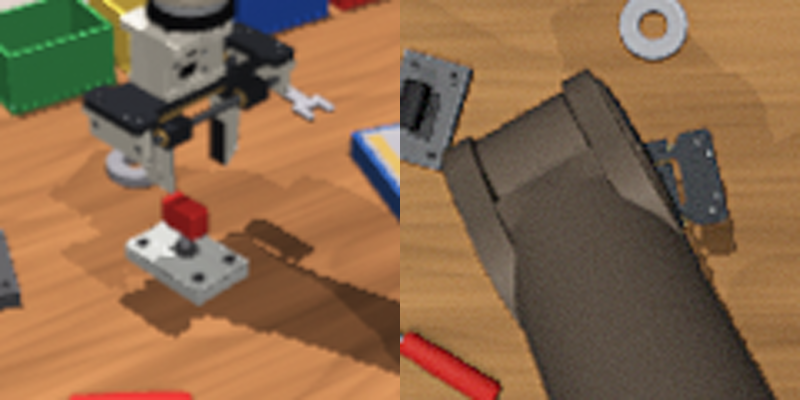

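The gripper is above the knob at about (185,215) in the left crop, with the jaws along the plate's y. Next I centre it, descend and close.

```bash
python3 -m jog '[60,0.04,-0.15,0.2,0, 60,0,0,0.4,0, 60,0,0,0.3,0, 60,0,0,0.2,0, 60,0,0,0,0, 60,0,0,0,0]' 
python3 - <<'E'
from h import *
go(.498,.0985,.066,11)
E
```

```text
clock: 3.35
position: [0.5022, 0.1016, 0.0865]
ee_rot: [-3.127, -0.294, -0.025]
force: [1.0, -0.0, 0.5]
width: 0.654
units xyz [-0.13  0.06  0.51] turn -0.04 yaw 10.75 tilt z [ 0.016  0.002 -1.   ]
```

```bash
python3 -m jog '[60,-0.1,0.06,0.2,0, 60,0,0,0.15,0, 60,0,0,0.1,0, 60,0,0,0,0]' 
python3 - <<'E'
from h import *
go(.498,.0985,.066,11)
E
```

```text
clock: 3.68
position: [0.4997, 0.0988, 0.0684]
ee_rot: [-3.127, -0.294, -0.029]
force: [0.2, 0.1, -0.2]
width: 0.655
units xyz [-0.04 -0.    0.06] turn -0.04 yaw 10.75 tilt z [ 0.018  0.003 -1.   ]
```

```bash
python3 -m jog '[10,0,0,0,0, 10,0,0,0,0, 10,0,0,0,0, 10,0,0,0,0, 10,0,0,0,0, 10,0,0,0,0]' 35
python3 - <<'E'
from h import *
go(.498,.0985,.066,11)
E
```

```text
clock: 4.18
position: [0.5001, 0.0988, 0.0689]
ee_rot: [-3.127, -0.294, -0.03]
force: [0.0, -0.2, 0.4]
width: 0.267
units xyz [-0.06 -0.    0.07] turn -0.04 yaw 10.74 tilt z [ 0.019  0.003 -1.   ]
```

```bash
python3 -m jog '[10,0,0,0,0, 10,0,0,0,0, 10,0,0,0,0, 10,0,0,-0.1,0, 10,0,0,-0.2,0, 10,0,0,-0.4,0, 10,0,0,-0.4,0, 10,0,0,-0.4,0, 10,0,0,-0.4,0, 10,0,0,-0.3,0,10,0,0,-0.1,0, 10,0,0,0,0, 10,0,0,0,0]' 35
python3 - <<'E'
from h import *
a=np.radians(-14.6);c=np.array([.4802,-.1748])
for x in(-.017,.0):
    t=c+x*np.array([np.cos(a),np.sin(a)]);print(t);go(*t,.16,-14.6)
E
```

```text
clock: 5.27
position: [0.495, 0.0974, 0.1668]
ee_rot: [3.128, 0.295, 0.021]
force: [0.1, 0.0, -3.5]
width: 0.239
[ 0.46374894 -0.17051482]
units xyz [-2.02  6.43  0.15] turn 4.23 yaw 10.77 tilt z [ 0.013  0.001 -1.   ]
[ 0.4802 -0.1748]
units xyz [-1.64  6.62  0.16] turn 4.23 yaw 10.77 tilt z [ 0.013  0.001 -1.   ]
```

```bash
python3 -m jog '[10,0,0.2,0,0.3, 10,0,0.3,0,0.6, 10,0,0.4,0,0.6, 10,0,0.4,0,0.6, 10,0,0.4,0,0.6, 10,0,0.4,0,0.6, 10,0,0.4,0,0.6, 10,0,0.3,0,0.3, 10,0,0.2,0,0, 10,0,0.1,0,0, 10,0,0,0,0, 10,0,0,0,0]'
python3 - <<'E'
from h import *
a=np.radians(-14.6);c=np.array([.4802,-.1748])
t=c+.004*np.array([np.cos(a),np.sin(a)]);print(t);go(*t,.14,-14.6)
E
```

```text
clock: 6.27
position: [0.4836, -0.0405, 0.1625]
ee_rot: [-3.106, 0.467, -0.008]
force: [-0.5, -0.4, -3.5]
width: 0.242
[ 0.48407084 -0.17580828]
units xyz [1.   3.23 0.56] turn -0.42 yaw -17.11 tilt z [ 0.005 -0.001 -1.   ]
```

```bash
python3 -m jog '[10,0.1,0.2,0,0, 10,0.15,0.4,0,0, 10,0.15,0.4,0,-0.1, 10,0.15,0.4,0,-0.1, 10,0.15,0.4,0,-0.1, 10,0.1,0.4,0.1,-0.1, 10,0.1,0.3,0.1,0, 10,0.1,0.2,0.1,0, 10,0,0.1,0,0, 10,0,0.05,0,0, 10,0,0,0,0, 10,0,0,0,0]'
python3 - <<'E'
from h import *
a=np.radians(-14.6);c=np.array([.4802,-.1748])
t=c+.004*np.array([np.cos(a),np.sin(a)]);print(t);go(*t,.12,-14.6)
E
```

```text
clock: 7.27
position: [0.4963, -0.161, 0.1506]
ee_rot: [-3.116, 0.367, -0.014]
force: [1.0, -0.0, -3.4]
width: 0.237
[ 0.48407084 -0.17580828]
units xyz [-0.22  0.44  0.76] turn 0.2 yaw -13.42 tilt z [ 0.009  0.003 -1.   ]
```

```bash
python3 -m jog '[10,-0.1,0.2,0.1,0.1, 10,-0.1,0.2,0.2,0.1, 10,0,0,0.2,0, 10,0,0,0.1,0, 10,0,0,0,0, 10,0,0,0,0]'
python3 - <<'E'
from h import *
a=np.radians(-14.6);c=np.array([.4802,-.1748])
t=c+.004*np.array([np.cos(a),np.sin(a)]);print(t);go(*t,.1,-14.6)
for n in("top","side"):
    cv2.imwrite(f"pics/{n}2.png",get_image(n)[:,:,::-1])
a=cv2.imread("pics/side2.png")[130:250,320:440];b=cv2.imread("pics/top2.png")[170:290,330:450]
cv2.imwrite("pics/g2.png",np.hstack([cv2.resize(i,(400,400),interpolation=cv2.INTER_CUBIC) for i in(a,b)]))
E
```

```text
clock: 7.77
position: [0.4834, -0.1734, 0.1239]
ee_rot: [-3.111, 0.397, -0.013]
force: [0.5, -0.4, -2.8]
width: 0.236
[ 0.48407084 -0.17580828]
units xyz [0.03 0.06 0.6 ] turn 0.01 yaw -14.56 tilt z [ 0.009  0.004 -1.   ]
```

View pics/g2.png

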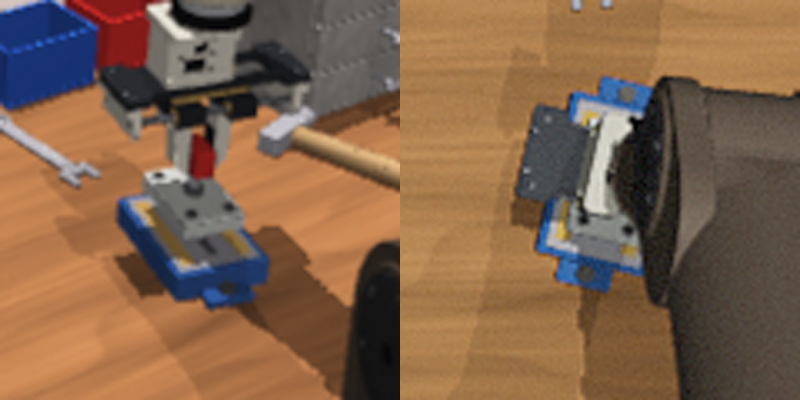

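The plate hangs level and square over the nest, with the slab around (195,200) in the left crop and its bed below. Next I lower it to just above pin height.

```bash
python3 -m jog '[10,0.03,0.06,0.05,0, 10,0,0,0.08,0, 10,0,0,0.06,0, 10,0,0,0,0, 10,0,0,0,0]'
python3 - <<'E'
from h import *
a=np.radians(-14.6);c=np.array([.4802,-.1748])
t=c+.004*np.array([np.cos(a),np.sin(a)]);go(*t,.111,-14.6)
E
```

```text
clock: 8.28
position: [0.4856, -0.176, 0.1166]
ee_rot: [-3.111, 0.396, -0.017]
force: [0.4, 0.2, -3.7]
width: 0.24
units xyz [-0.04  0.01  0.14] turn 0.02 yaw -14.5 tilt z [ 0.012  0.004 -1.   ]
```

```bash
for i in 1 2; do python3 -m jog '[10,-0.02,0,0.04,0, 10,0,0,0.04,0, 10,0,0,0,0, 10,0,0,0,0]' | grep -E 'pos|force'; done
```

```text
position: [0.4848, -0.1756, 0.1131]
force: [0.3, 0.5, -4.0]
position: [0.4845, -0.1755, 0.1104]
force: [-1.6, 0.3, 2.3]
```

```bash
python3 -m jog '[10,0,0,0.03,0, 10,0,0,0.03,0, 10,0,0,0,0, 10,0,0,0,0]'
```

```text
clock: 9.28
position: [0.4845, -0.1755, 0.1086]
ee_rot: [-3.112, 0.396, -0.02]
force: [-2.6, 0.4, 3.9]
width: 0.235
```

Contact came at the expected pin height and is gentle. I now slide along -x.

```bash
cat > s.py <<'E'
from h import *
o,M,a=pose();c=np.array([.4802,-.1748]);r=np.radians(-14.6)
d=o["position"][:2]-c;e=np.array([np.cos(r),np.sin(r)]);n=np.array([-e[1],e[0]])
print("t",round(o["clock"],2),"nest x,y mm",(d@e*1e3).round(1),(d@n*1e3).round(1),"z",(o["position"][2]*1e3).round(1),"F along/across/z",(o["force"][:2]@e).round(1),(o["force"][:2]@n).round(1),o["force"][2].round(1),"yaw",a.round(1),"tiltx",M[:,2].round(3))
E
python3 -m jog '[10,-0.03,0,0,0, 10,-0.04,0,0,0, 10,-0.04,0,0,0, 10,-0.03,0,0,0, 10,0,0,0,0]' >/dev/null; python3 s.py
python3 -m jog '[10,-0.03,0,0,0, 10,-0.04,0,0,0, 10,-0.04,0,0,0, 10,-0.03,0,0,0, 10,0,0,0,0]' >/dev/null; python3 s.py
```

```text
t 9.7 nest x,y mm 3.3 0.4 z 110.5 F along/across/z 0.8 -0.6 2.1 yaw -14.5 tiltx [ 0.023  0.001 -1.   ]
t 10.12 nest x,y mm -0.8 0.5 z 111.0 F along/across/z 2.8 0.1 1.5 yaw -14.5 tiltx [ 0.027 -0.    -1.   ]
```

```bash

python3 -m jog '[10,-0.03,0,0.03,0, 10,-0.04,0,0.03,0, 10,-0.04,0,0.02,0, 10,-0.03,0,0.02,0, 10,0,0,0.01,0]' >/dev/null; python3 s.py
python3 -m jog '[10,-0.03,0,0.02,0, 10,-0.03,0,0.02,0, 10,-0.03,0,0.02,0, 10,0,0,0.01,0]' >/dev/null; python3 s.py
```

```text
t 10.53 nest x,y mm -4.1 0.6 z 107.3 F along/across/z 2.4 -0.7 5.5 yaw -14.5 tiltx [ 0.033 -0.002 -0.999]
t 10.87 nest x,y mm -4.5 0.7 z 105.9 F along/across/z 2.5 -0.4 6.3 yaw -14.5 tiltx [ 0.04  -0.003 -0.999]
```

```bash

python3 -m jog '[10,-0.03,0,-0.03,0, 10,-0.06,0,-0.02,0, 10,-0.06,0,0,0, 10,-0.06,0,0,0, 10,0,0,0,0]' >/dev/null; python3 s.py
python3 -m jog '[10,-0.05,0,0.01,0, 10,-0.05,0,0.01,0, 10,-0.05,0,0.01,0, 10,0,0,0.01,0]' >/dev/null; python3 s.py
```

```text
t 11.28 nest x,y mm -10.6 0.8 z 108.8 F along/across/z 2.2 -0.5 2.8 yaw -14.5 tiltx [ 0.045 -0.005 -0.999]
t 11.62 nest x,y mm -19.4 0.7 z 105.3 F along/across/z 5.8 -0.8 1.1 yaw -14.5 tiltx [ 0.041 -0.003 -0.999]
```

The vertical force fell while z is below ride height, and there is now resistance along the slide. The pin appears to be in the hole, so I relax x and lower a little.

```bash

python3 -m jog '[10,0.03,0,0,0, 10,0.02,0,0,0, 10,0,0,0,0]' >/dev/null; python3 s.py
python3 -m jog '[10,0.01,0,0.03,0, 10,0,0,0.03,0, 10,0,0,0,0]' >/dev/null; python3 s.py
python3 - <<'E'
from h import *
for n in("top","side"):
    cv2.imwrite(f"pics/{n}3.png",get_image(n)[:,:,::-1])
a=cv2.imread("pics/side3.png")[155:235,335:425]
cv2.imwrite("pics/g3.png",cv2.resize(a,(675,600),interpolation=cv2.INTER_CUBIC))
E
```

```text
t 11.87 nest x,y mm -18.8 0.5 z 104.2 F along/across/z 3.5 -0.2 -0.4 yaw -14.5 tiltx [ 0.038 -0.003 -0.999]
t 12.12 nest x,y mm -18.6 0.5 z 101.2 F along/across/z 2.7 -0.1 -0.2 yaw -14.5 tiltx [ 0.037 -0.002 -0.999]
```

View pics/g3.png

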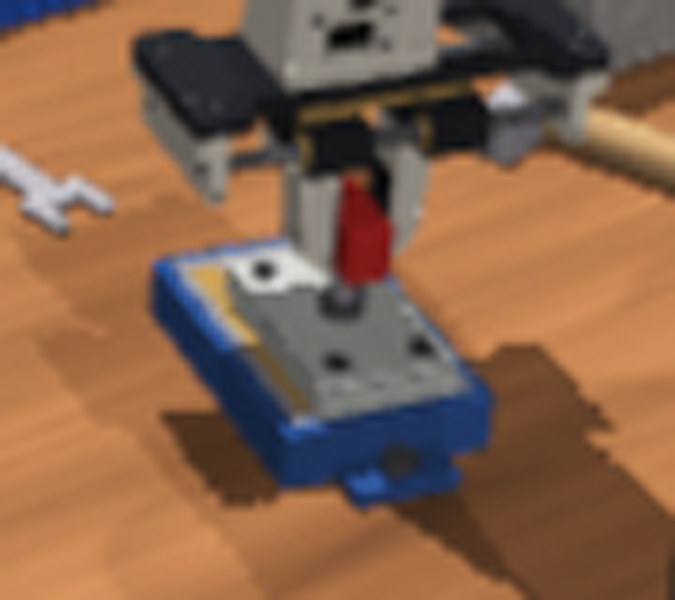

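The plate is down between the bed edges near (350,340), held upright on its knob. At z=101 mm there is almost no vertical force, so the pin is in the hole. I keep lowering gently.

```bash

python3 -m jog '[10,0.02,0,0.02,0, 10,0.01,0,0.02,0, 10,0,0,0,0]' >/dev/null; python3 s.py
python3 -m jog '[10,0.01,0,0.02,0, 10,0,0,0.02,0, 10,0,0,0,0]' >/dev/null; python3 s.py
python3 -m jog '[10,0,0,0.02,0, 10,0,0,0.02,0, 10,0,0,0,0]' >/dev/null; python3 s.py
```

```text
t 12.47 nest x,y mm -17.9 0.8 z 99.6 F along/across/z 2.3 0.5 2.8 yaw -14.5 tiltx [ 0.036 -0.002 -0.999]
t 12.72 nest x,y mm -17.8 0.8 z 98.2 F along/across/z 1.4 0.4 2.5 yaw -14.5 tiltx [ 0.035 -0.002 -0.999]
t 12.97 nest x,y mm -17.6 0.8 z 96.8 F along/across/z 0.8 0.4 3.6 yaw -14.5 tiltx [ 0.035 -0.002 -0.999]
```

The plate is seated. I release briefly so it settles level and the knob springs up, then regrip.

```bash

python3 -m jog '[40,0,0,0,0, 40,0,0,0,0, 40,0,0,0,0, 40,0,0,0,0, 40,0,0,0,0, 40,0,0,0,0]' | grep width; python3 s.py
python3 - <<'E'
from h import *
S=get_image("side");cv2.imwrite("pics/side4.png",S[:,:,::-1])
cv2.imwrite("pics/g4.png",cv2.resize(S[155:235,335:425,::-1],(675,600),interpolation=cv2.INTER_CUBIC))
E
```

```text
width: 0.437
t 13.47 nest x,y mm -20.6 0.7 z 95.2 F along/across/z -0.2 -0.0 -0.1 yaw -14.5 tiltx [ 0.03  -0.001 -1.   ]
```

View pics/g4.png

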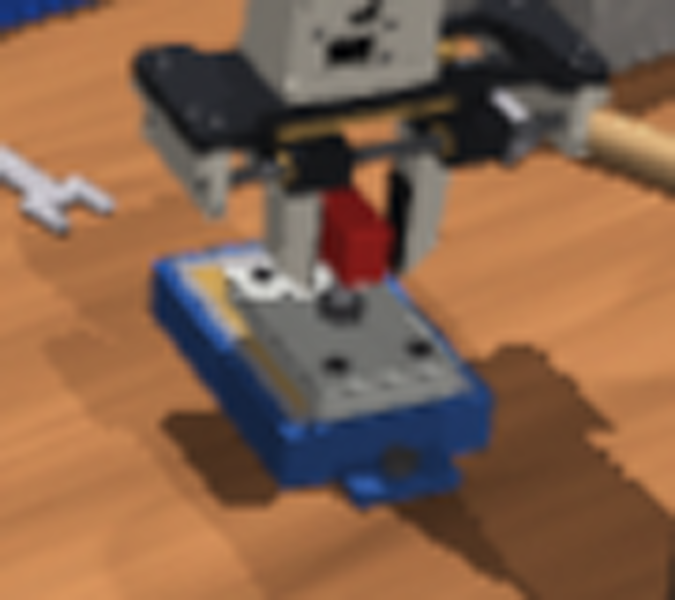

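The jaws are open with the red knob at (355,235), up between them, and the plate lies on the bed inside the nest outline. I check the front corners (about (320,415) and (475,385)) against a flat plate.

```bash
python3 - <<'E'
from h import *
c=np.array([.4802,-.1748]);r=np.radians(-14.6);e=np.array([np.cos(r),np.sin(r)]);n=np.array([-e[1],e[0]])
N=lambda x,y,z:np.r_[c+e*x+n*y,z]
for z in(.048,.053,.060):
    for uv in((335+318/7.5,155+396/7.5),(335+468/7.5,155+366/7.5)):
        d=cast("side",uv,z)[0,:2]-c;print(z,(d@e*1e3).round(1),(d@n*1e3).round(1))
T=get_image("top");S=cv2.imread("pics/side4.png")
for z,col in((.048,(0,255,0)),(.060,(0,0,255))):
    X=[N(-.018+sx*.05,sy*.032,z) for sx,sy in((-1,-1),(1,-1),(1,1),(-1,1))]
    p=(proj("side",X)-[335,155])*7.5
    if z==.048:I=cv2.resize(S[155:235,335:425],(675,600),interpolation=cv2.INTER_CUBIC)
    cv2.polylines(I,[p.astype(int)],True,col,1)
cv2.imwrite("pics/g5.png",I)
E
python3 s.py
```

```text
0.048 -76.1 37.4
0.048 -76.1 -33.4
0.053 -82.6 40.9
0.053 -82.6 -29.5
0.06 -91.6 45.7
0.06 -91.6 -24.1
t 13.57 nest x,y mm -20.5 0.7 z 95.3 F along/across/z 0.4 0.7 -0.7 yaw -14.5 tiltx [ 0.03  -0.001 -1.   ]
```

View pics/g5.png

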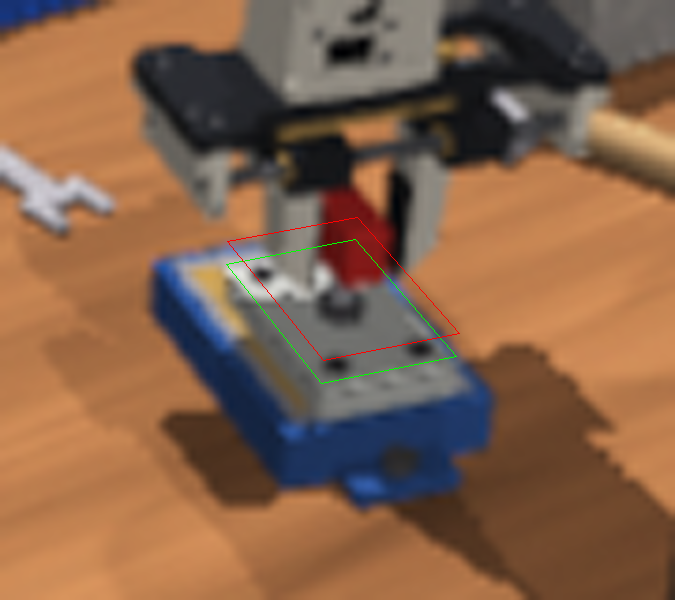

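The green outline (flat plate at nest x = -18) matches the slab, and the red outline (riding on the pin) does not, so the plate is seated flat. I regrip and press about 12 mm.

```bash

python3 -m jog '[40,0.05,0,0,0, 10,0,0,0,0, 10,0,0,0,0, 10,0,0,0,0, 10,0,0,0,0, 10,0,0,0,0, 10,0,0,0,0]' 45| grep width; python3 s.py
python3 -m jog '[10,0,0,0.04,0, 10,0,0,0.05,0, 10,0,0,0.05,0, 10,0,0,0,0]' |grep width; python3 s.py
```

```text
width: 0.237
t 14.15 nest x,y mm -18.1 0.8 z 95.6 F along/across/z 0.3 -1.2 -0.7 yaw -14.5 tiltx [ 0.03  -0.001 -1.   ]
width: 0.236
t 14.48 nest x,y mm -18.1 0.9 z 90.0 F along/across/z -1.9 -0.0 6.9 yaw -14.5 tiltx [ 0.03  -0.001 -1.   ]
```

```bash

python3 -m jog '[10,0,0,0.05,0, 10,0,0,0.05,0, 10,0,0,0.05,0, 10,0,0,0.02,0]' |grep width; python3 s.py
python3 -c "
from h import *
for i in range(10): get_image('side')
"; python3 s.py
```

```text
width: 0.237
t 14.82 nest x,y mm -18.1 0.9 z 83.7 F along/across/z -3.8 0.8 11.6 yaw -14.4 tiltx [ 0.03  -0.002 -1.   ]
t 15.32 nest x,y mm -18.1 0.9 z 83.9 F along/across/z -3.3 1.1 11.7 yaw -14.5 tiltx [ 0.03  -0.002 -1.   ]
```

The press is steady: 11.7 mm of travel and 11.7 N agree with the spring law. One last look before handing in.

```bash
python3 - <<'E'
from h import *
S=get_image("side");cv2.imwrite("pics/side6.png",S[:,:,::-1])
E
python3 s.py
```

```text
t 15.37 nest x,y mm -18.1 0.9 z 83.9 F along/across/z -3.0 -0.4 11.7 yaw -14.4 tiltx [ 0.03  -0.002 -1.   ]
```

View pics/side6.png

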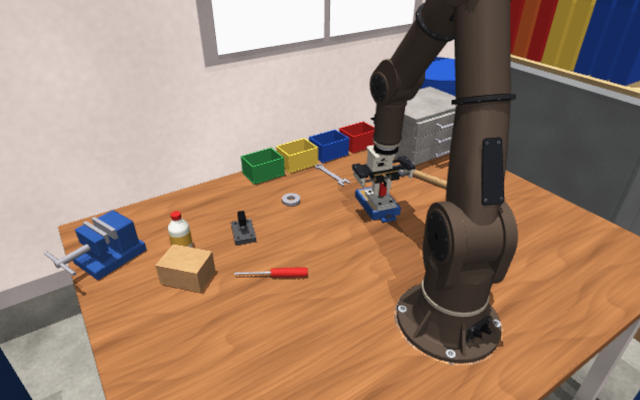

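The plate is in the nest at (378,203) with the knob held down. The spare plate, tools, bottle and carton look as they did at the start.

```bash
python3 -c "
from cell import *
sign_off()"
```

```text
the job is handed in; nothing more can be done
```

The drill plate is seated flat on the nest's pin, and I handed in with the red knob held about 11.7 mm down, between half-way (8 mm) and its stop (16 mm).

- **Laying and sliding:** I gripped the plate by its knob and laid it square on the nest, with the pin carrying it at the expected height. I then slid it along -x until the pin entered the hole at about nest x = -18 mm. The highest vertical reading on the way was about 6 N.
- **Seating:** I lowered the plate to the bed, let go briefly so it lay level, and regripped the knob. With the jaws open, the drawn outline of a flat plate matched the picture and the outline of one riding on the pin did not.
- **Pressing:** the last reading was 11.7 N, which matches the knob's spring at 11.7 mm. It held steady over about half a second, and the clock stood at 15.4 s of the 51 s allowed.
- **Other things on the bench:** the last side picture shows the spare plate, flange, bottle, carton and screwdriver where they were. The hammer was partly hidden by the arm.

**What did not go perfectly:**
- The tool picked up about 1.7° of tilt, because rows could not correct it.
- One slide step stuck and then slipped about 9 mm into the pin. The highest side-force reading there was about 6 N, but forces were only read at the end of each call.
- My hand-picked front-corner pixels came out about 8 mm further out than a flat plate's corners should be. I judged that I had picked the lower edge and relied on the outline match instead.

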